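# Wake and zero the kitchen scale under a mug

## Robot

A 7-joint arm with a two-finger parallel gripper is mounted at the origin on a cart in front of the work surface, level with it; the furniture and walls round the work are solid. World frame = base frame: x ahead of the robot, y to its left, z up, the work surface at z = 0. Lengths are in m, angles in rad, forces in N, time in s.
With the tool pointing down it reaches from about 0.4 to 0.85 m from the base axis. Payload 4.5 kg.
Tool frame: the origin (TCP) lies on the centre line of the jaws, within the pads' length; the fingertips stand 8 mm ahead of it and the grasp point (between the pads) lies 11 mm behind it; z points along the fingers, y is the direction in which the jaws open and shut (so a half turn about z gives the same grasp; the last joint's range is limited). The gripper opens to 85 mm and grips with 20 to 120 N. Pads are 22 mm wide; open, the fingers measure 114 mm over their backs; the gripper's body (76 mm by 85 mm) begins 54 mm behind the grasp point. The pads swing forward as they close: fully open they stand 13 mm farther back than shut.
Start: joints at [-1.118, 0.689, -0.195, 1.565, 0.157, 0.902, -0.215], TCP at [0.254, 0.571, 0.239] pointing down, gripper open.
Joint ranges: [-3.01, 3.01], [-0.46, 2.08], [-1.47, 1.51], [0.13, 2.56], [-1, 4.14], [0.04, 2.09], [-2.66, 2.66]. Speed limits (rad/s): [2.57, 2.57, 3.14, 3.14, 3.14, 3.14, 3.14].

## Interface

Orientations are given as a unit quaternion [x, y, z, w].
In Python, from plant import manip gives the robot as it stands.
- The arm moves only by the tool apply_moves, never from a script. Its arguments are lists of equal length, an entry for each row: "translation": the shift along the tool's x, y, z in units of 8 cm (1.0 is 8 cm), a list of three; "delta_rot": the turn, a rotation vector about the tool's x, y, z in units of pi rad (1.0 is pi rad), a list of three; "jaw": the closure, from -1 (fully open) to 1 (shut). In form: {"translation": [[x, y, z], ...], "delta_rot": [[wx, wy, wz], ...], "jaw": [jaw, ...]}. A call has exactly 10 rows; each row is the pose to reach, as a shift and turn from the pose commanded when the call began, along the tool's axes at that moment, turning the shorter way round; what a row does not reach only later rows make up. A row lasts 1/8 s, in which the tool goes at most 62.5 mm and 10.7 degrees, less where a joint would pass 70% of its speed; a pose out of reach is approached as far as the arm can. A call with a number of a shift or a turn outside -1 to 1 is refused whole. A call with a gripper value outside its range is refused whole. The fingers move at their own pace and stop on an object; "grip_force" is the grip in N (left out, the last holds). Time passes only in rows, so rows that repeat a pose let the fingers close, or fill a call up. It gives the time, the measured TCP pose, the force and the opening at its end, in the units of the state.
- manip.state(): the state, without advancing time (a new reading comes with each control period).
- manip.camera(name): name is "scene" or "top" or "wrist"; returns a dict with "frame" (420x560x3 uint8, red, green, blue), "z_map" (420x560 float32, m along the optical axis (not along the pixel's ray), 0 where there is no reading), "fovy" (degrees; the focal length in pixels is half the picture's height over the tangent of half this angle, whatever the lens; pixels are square), "cx", "cy" (the principal point, pixels), "origin" and "orientation" of the camera in the world. Camera axes: x right, y down, z forward; pixel columns grow to the right and rows downward; lengths in m; the calibration is good to about 2 mm. The wrist camera is an equidistant fisheye: a pixel r from the principal point sees the ray r / f radians off the axis. A picture is of the moment at which its call begins.
- manip.finish_job(): hands the job in, once; it reports no verdict.
The state is a dict: "time": time; "joint_positions": joint angles; "joint_velocities": joint speeds; "tau": joint torques, N m; "tool_pos": TCP position; "tcp_rot": TCP orientation; "wrist_force": force on the tool from outside, world axes, zero at the start; "moment": the same for the moment, N m; "gripper_width": opening from 0.0 (shut) to 1.0 (fully open).
Only numpy, scipy, OpenCV 4.12 (cv2) and the standard library are available. Lean on these libraries where they do the work, as an engineer would, in place of code of your own. Each camera call takes 0.05 s, during which the arm holds its last target.

## Task

The kitchen scale has gone to sleep with a mug standing on its pan. With the fingertips, lightly press the round key to wake it, let it spring back up, and then press the long bar key in the same way to zero it, each key fully down for about half a second but no harder than it needs; then take the hand well away (20 cm or so). Do not press the square key between them, and leave the mug and everything standing around undisturbed.

Things in the scene. Friction and masses are not known exactly. Their poses are not given: they have to be found in the camera images.
- scale: flat white kitchen scale, 250 mm (its x) by 190 mm (its y), body top 32 mm high, fixed; origin at the centre of its underside. The -x side is its front: key strip 97 mm before the origin, dark display behind it. Steel pan 160 mm across, top 45 mm high, centre 40 mm behind the origin. From left (+y) to right: round, square, long bar key, about 60 mm apart, all grey; they move straight down
- power_top (a point): round key (28 mm across, left end of the strip, scale y = +62 mm) of the scale, stands 10 mm proud of its body; the point is the centre of the key's top face, 42 mm above the worktop when up
- unit_top (a point): square key (22 x 22 mm, middle of the strip), NOT to be pressed, of the scale, stands 10 mm proud of its body; the point is the centre of the key's top face, 42 mm above the worktop when up
- tare_top (a point): long bar key (24 mm by 46 mm along the scale's y, right end of the strip, scale y = -60 mm) of the scale, stands 10 mm proud of its body; the point is the centre of the key's top face, 42 mm above the worktop when up
- power_key (a joint): travel of the round key in m: 0 up, 0.007 at its stop; counts as pressed beyond 0.004. A spring brings it back up; it takes about 0.7 N to start, 3.5 N at 4 mm and 5.6 N at the stop
- unit_key (a joint): travel of the square key in m: 0 up, 0.007 at its stop; counts as pressed beyond 0.004. A spring brings it back up; it takes about 0.7 N to start, 3.5 N at 4 mm and 5.6 N at the stop
- tare_key (a joint): travel of the bar key in m: 0 up, 0.007 at its stop; counts as pressed beyond 0.004. A spring brings it back up; it takes about 0.7 N to start, 3.5 N at 4 mm and 5.6 N at the stop
- mug: white mug with a reddish inside, 89 mm across, 120 mm with its handle, 98 mm high, loose on the scale's pan; origin at the centre of its underside
- teaspoon: steel teaspoon, 130 x 26 x 11 mm, lying loose along the right side of the scale; origin at the centre of its underside
- shaker: small salt shaker, 38 mm across, 59 mm high, loose at the left side of the scale; origin at the centre of its underside
- timer: egg-shaped steel timer, 57 mm across, 64 mm high, loose at the right of the wooden worktop near the stove (over which an extractor hood hangs low: bring the arm out from there to the left before raising it); origin at the centre of its underside
- pepper: glass pepper jar with a dark cap, 45 mm across, 105 mm high, loose to the left of the scale; origin at the centre of its underside
- onion: onion, 78 mm across, 85 mm high, loose on the upper chopping board (board top 44 mm high) at the left; origin at the centre of its underside
- tin: short food tin, 76 mm across, 58 mm high, loose on the upper chopping board at the left; origin at the centre of its underside
There are look-alikes about, which are no part of the job. What is shaped like the tin but pink or purple is not meant.

How it is judged:
On the way, in this order (a step that is already met when the one before it is completed fails the run):
1. the round key is pressed while the other two stay up (value of joint power_key above 0.004 m and value of joint each of tare_key, unit_key below 0.002 m), for 0.1 s.
2. the round key is up again, no key is pressed (value of joint each of power_key, unit_key, tare_key below 0.002 m), for 0.1 s.
3. the bar key is pressed while the other two stay up (value of joint tare_key above 0.004 m and value of joint each of power_key, unit_key below 0.002 m), for 0.1 s.
At the end, for the whole second after the job is handed in: All three keys are up again (less than 2 mm down), the hand is more than 10 cm from the round and the bar key, the mug stands upright on the pan, and mug, teaspoon, shaker, timer, pepper jar, onion and tin rest within 12 mm of where they stood (all of step 2 and distance between the grasp point and tare_top above 0.1 m and distance between the grasp point and power_top above 0.1 m and distance of each of mug, teaspoon, shaker, timer, pepper, onion, tin from where it was at the start of the episode below 0.012 m and linear speed of each of mug, teaspoon, shaker, timer, pepper, onion, tin below 0.02 m/s and angle between mug's own z axis and vertical below 0.1 rad); the robot touches nothing.
It fails at once if the square key is pressed by more than 3 mm (value of joint unit_key above 0.003 m).
It fails at once if the robot leans on the scale or a key with more than 20 N (contact force between any of the fingers, the arm and scale above 20 N).
It fails at once if the mug or another bystander is moved, lifted or tipped (15 mm) (distance of any of mug, teaspoon, shaker, timer, pepper, onion, tin from where it was at the start of the episode above 0.015 m or angle between mug's own z axis and vertical above 0.3 rad).
It also fails if it takes over 45 s, if anything falls off the work surface, if the arm or the gripper's body presses on something with over 40 N, if the wrist force passes 120 N, or if a joint passes its speed limit or range.

## Working session

There is one attempt and no reset: what is moved stays moved. The work goes in short steps, Python scripts to look and compute and a tool call to move; the robot and the scene stay as the last step left them, time stands still between calls to the robot, and variables do not carry over. Pictures are saved under pics/ and viewed, and the job is handed in when it is done.

Besides the shell and the picture viewer there is one more tool, called after "Emit:" as name(argument=value, ...), one argument or row to a line, values as JSON. apply_moves: Moves the arm, as the interface text tells. Shifts and turns lie within -1 to 1; 1 stands for 8 cm of shift or pi rad of turn. Its arguments: {"type":"object","properties":{"translation":{"type":"array"},"delta_rot":{"type":"array"},"jaw":{"type":"array"},"grip_force":{"type":"number"}},"required":["translation","delta_rot","jaw"]}

```bash
mkdir -p pics; ls; python3 - <<'E'
from plant import manip
import cv2,numpy as np
s=manip.state();print(s)
for n in("scene","top"):
    c=manip.camera(n);np.savez(f"{n}.npz",**c)
    print(n,c["fovy"],c["cx"],c["cy"],c["origin"],c["orientation"])
    cv2.imwrite(f"pics/{n}1.png",c["frame"][:,:,::-1])
E
```

```text
pics
{'time': 0.0, 'joint_positions': array([-1.11818705,  0.68999248, -0.19450315,  1.56637123,  0.15730807,
        0.9024804 , -0.21511048]), 'joint_velocities': array([ 0.00034   , -0.00209018,  0.00105417,  0.00119288, -0.00072248,
        0.00097891, -0.00031973]), 'tau': array([ 2.18727741e-04, -5.39613998e+01, -1.26608200e+00, -1.58542496e+01,
        9.20892984e-03,  9.39562975e-03,  1.06990939e-06]), 'tool_pos': array([0.25396164, 0.57037304, 0.23847121]), 'tcp_rot': array([ 2.07841340e-01,  9.78162110e-01, -9.21789705e-04, -1.21277271e-04]), 'wrist_force': array([ 0.20719219, -0.98152645, -0.17004952]), 'moment': array([-0.01406299, -0.01427986, -0.02844356]), 'gripper_width': 1.0021135834431212}
scene 52.0783252232469 281.18079794682126 210.17573618340163 [-0.22024935 -0.72318229  0.82031264] [ 0.84023523 -0.27878324  0.13755248 -0.44425665]
top 50.37415070707789 276.76389054128833 212.59248831871284 [0.36177439 0.18691252 1.21135283] [-0.70012052  0.71323743 -0.02540882  0.02186369]
```

View pics/scene1.png

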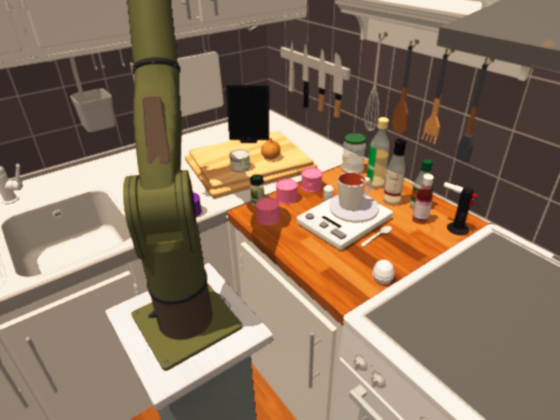

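View pics/top1.png

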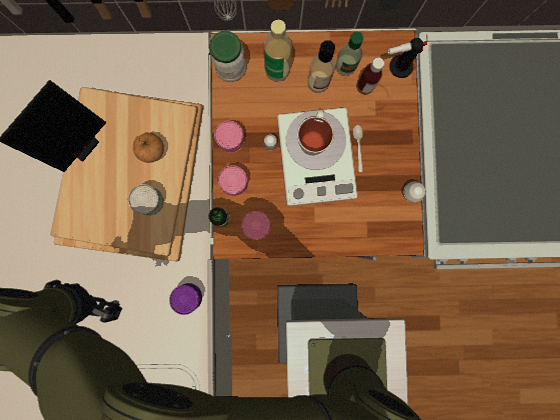

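The top view shows the scale at pixels (278–356, 108–204). The keys are near (299,194), (321,191) and (345,188), and the hand is at the lower left. Next I'll zoom in and measure.

```bash
cat > h.py <<'E'
import numpy as np,cv2
from scipy.spatial.transform import Rotation as R
def world(c,u,v,z=None):
    f=210/np.tan(np.radians(float(c["fovy"]))/2)
    d=np.array([(u-c["cx"])/f,(v-c["cy"])/f,1.0])
    r=R.from_quat(c["orientation"]).as_matrix()
    if z is None: return c["origin"]+r@d*c["z_map"][int(round(v)),int(round(u))]
    w=r@d; return c["origin"]+w*(z-c["origin"][2])/w[2]
def pix(c,p):
    f=210/np.tan(np.radians(float(c["fovy"]))/2)
    q=R.from_quat(c["orientation"]).as_matrix().T@(np.asarray(p)-c["origin"])
    return c["cx"]+f*q[0]/q[2],c["cy"]+f*q[1]/q[2]
E
python3 - <<'E'
from h import *
c=dict(np.load("top.npz"));i=c["frame"][95:215,260:375,::-1]
cv2.imwrite("pics/zoom1.png",cv2.resize(i,None,fx=5,fy=5,interpolation=cv2.INTER_CUBIC)[:600])
c2=dict(np.load("scene.npz"));i=c2["frame"][160:260,285:405,::-1]
cv2.imwrite("pics/zoom2.png",cv2.resize(i,None,fx=6,fy=6,interpolation=cv2.INTER_CUBIC))
for p in[(299,194),(322,191),(345,188)]:print(world(c,*p),world(c,*p,.042))
# points at z within 27-37mm region -> body top
P=np.array([[*world(c,u,v)] for v in range(100,212) for u in range(270,365)])
m=(P[:,2]>.022)&(P[:,2]<.037);Q=P[m];print(len(Q),Q[:,2].mean())
r=cv2.minAreaRect(Q[:,:2].astype(np.float32));print(r,cv2.boxPoints(r))
for p in [(315,130),(220,216),(270,141),(414,191),(232,180),(256,225),(230,135)]:print(p,world(c,*p))
E
```

```text
[0.48829788 0.12070791 0.03917383] [0.48799283 0.12086753 0.042     ]
[0.49524491 0.05970259 0.03834613] [0.49482916 0.06009885 0.042     ]
[ 0.50198463 -0.00116811  0.03941006] [ 0.50167478 -0.00075246  0.042     ]
3374 0.030582586622107354
((0.5912175178527832, 0.08379260450601578), (0.25064387917518616, 0.21729165315628052), 5.285067558288574) [[ 0.45642084  0.180433  ]
 [ 0.47643584 -0.03593488]
 [ 0.7260142  -0.0128478 ]
 [ 0.7059992   0.20352009]]
(315, 130) [0.65421794 0.07606282 0.0576501 ]
(220, 216) [0.43010371 0.32195384 0.1021904 ]
(270, 141) [0.62681796 0.1945823  0.05878787]
(414, 191) [ 0.48818196 -0.17614539  0.06227645]
(232, 180) [0.52616229 0.29528817 0.0570108 ]
(256, 225) [0.4081011  0.23492724 0.0509905 ]
(230, 135) [0.64560145 0.29933505 0.05458697]
```

View pics/zoom1.png

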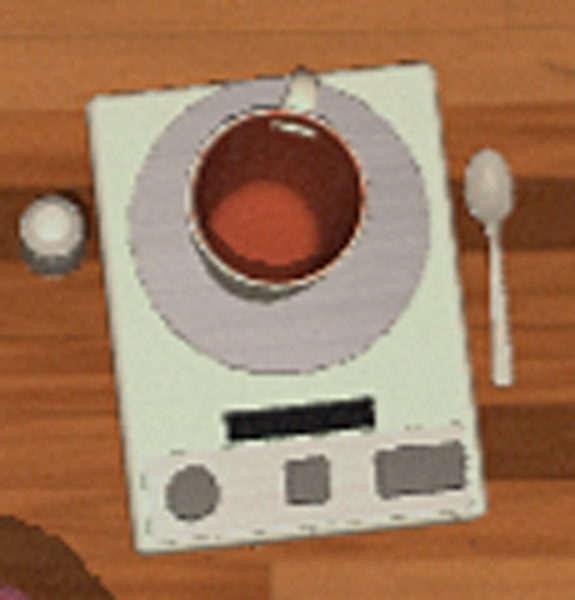

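View pics/zoom2.png

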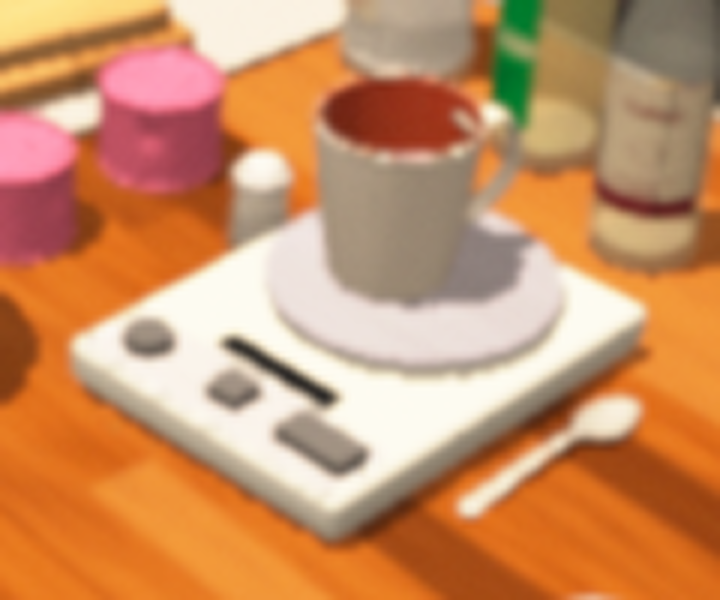

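```bash
python3 - <<'E'
from h import *
c=dict(np.load("top.npz"));c2=dict(np.load("scene.npz"))
T={}
for n,x,y in[("power",192,493),("unit",308,480),("tare",421,469)]:
    T[n]=world(c,260+(x+.5)/5-.5,95+(y+.5)/5-.5,.042)
for n,x,y in[("power",149,335),("unit",234,387),("tare",321,440)]:
    p=world(c2,285+(x+.5)/6-.5,160+(y+.5)/6-.5,.042)
    print(n,T[n].round(4),p.round(4))
print(np.linalg.norm(T["power"]-T["tare"]))
d=T["power"]-T["tare"];print(np.degrees(np.arctan2(d[1],d[0])))
E
```

```text
power [0.4902 0.1235 0.042 ] [0.4896 0.1184 0.042 ]
unit [0.4959 0.0622 0.042 ] [0.4947 0.0569 0.042 ]
tare [0.5007 0.0024 0.042 ] [ 0.4999 -0.0024  0.042 ]
0.12146685602728136
94.96602186721465
```

Emit:
apply_moves(
  translation=[
    [-0.3,-0.24,0],
    [-0.6,-0.48,0],
    [-1,-0.8,0],
    [-1,-0.8,0],
    [-1,-0.8,0],
    [-1,-0.8,0],
    [-1,-0.8,0],
    [-1,-0.8,0],
    [-1,-0.8,0],
    [-1,-0.8,0],
  ],
  delta_rot=[
    [0,0,-0.05],
    [0,0,-0.1],
    [0,0,-0.163],
    [0,0,-0.163],
    [0,0,-0.163],
    [0,0,-0.163],
    [0,0,-0.163],
    [0,0,-0.163],
    [0,0,-0.163],
    [0,0,-0.163],
  ],
  jaw=[1,1,1,1,1,1,1,1,1,1],
  grip_force=20,
)

```text
time: 1.35
tool_pos: [0.3012, 0.4801, 0.2393]
tcp_rot: [-0.047, 0.999, 0.0, 0.0]
wrist_force: [-0.5, -0.3, -0.2]
gripper_width: 0.002
```

Emit:
apply_moves(
  translation=[
    [-0.13,-0.33,0],
    [-0.26,-0.66,0],
    [-0.39,-1,0],
    [-0.39,-1,0],
    [-0.39,-1,0],
    [-0.39,-1,0],
    [-0.39,-1,0],
    [-0.39,-1,0],
    [-0.39,-1,0],
    [-0.39,-1,0],
  ],
  delta_rot=[
    [0,0,0],
    [0,0,0],
    [0,0,0],
    [0,0,0],
    [0,0,0],
    [0,0,0],
    [0,0,0],
    [0,0,0],
    [0,0,0],
    [0,0,0],
  ],
  jaw=[1,1,1,1,1,1,1,1,1,1],
)

```text
time: 2.6
tool_pos: [0.3397, 0.4033, 0.2393]
tcp_rot: [-0.047, 0.999, -0.0, -0.0]
wrist_force: [-0.1, 0.5, 0.1]
gripper_width: -0.003
```

Emit:
apply_moves(
  translation=[
    [-0.13,-0.33,0],
    [-0.26,-0.66,0],
    [-0.39,-1,0],
    [-0.39,-1,0],
    [-0.39,-1,0],
    [-0.39,-1,0],
    [-0.39,-1,0],
    [-0.39,-1,0],
    [-0.39,-1,0],
    [-0.39,-1,0],
  ],
  delta_rot=[
    [0,0,0],
    [0,0,0],
    [0,0,0],
    [0,0,0],
    [0,0,0],
    [0,0,0],
    [0,0,0],
    [0,0,0],
    [0,0,0],
    [0,0,0],
  ],
  jaw=[1,1,1,1,1,1,1,1,1,1],
)

```text
time: 3.85
tool_pos: [0.3782, 0.3265, 0.2393]
tcp_rot: [-0.047, 0.999, 0.0, 0.0]
wrist_force: [-0.4, 0.1, -0.3]
gripper_width: 0.005
```

Emit:
apply_moves(
  translation=[
    [-0.13,-0.33,0],
    [-0.26,-0.66,0],
    [-0.39,-1,0],
    [-0.39,-1,0],
    [-0.39,-1,0],
    [-0.39,-1,0],
    [-0.39,-1,0],
    [-0.39,-1,0],
    [-0.39,-1,0],
    [-0.39,-1,0],
  ],
  delta_rot=[
    [0,0,0],
    [0,0,0],
    [0,0,0],
    [0,0,0],
    [0,0,0],
    [0,0,0],
    [0,0,0],
    [0,0,0],
    [0,0,0],
    [0,0,0],
  ],
  jaw=[1,1,1,1,1,1,1,1,1,1],
)

```text
time: 5.1
tool_pos: [0.4168, 0.2498, 0.2393]
tcp_rot: [-0.047, 0.999, 0.0, 0.0]
wrist_force: [1.0, -0.0, -0.7]
gripper_width: -0.003
```

Emit:
apply_moves(
  translation=[
    [-0.13,-0.33,0],
    [-0.26,-0.66,0],
    [-0.39,-1,0],
    [-0.39,-1,0],
    [-0.39,-1,0],
    [-0.39,-1,0],
    [-0.39,-1,0],
    [-0.39,-1,0],
    [-0.39,-1,0],
    [-0.39,-1,0],
  ],
  delta_rot=[
    [0,0,0],
    [0,0,0],
    [0,0,0],
    [0,0,0],
    [0,0,0],
    [0,0,0],
    [0,0,0],
    [0,0,0],
    [0,0,0],
    [0,0,0],
  ],
  jaw=[1,1,1,1,1,1,1,1,1,1],
)

```text
time: 6.35
tool_pos: [0.4553, 0.1731, 0.2393]
tcp_rot: [-0.047, 0.999, 0.0, 0.0]
wrist_force: [-0.7, 0.2, -0.1]
gripper_width: -0.003
```

Emit:
apply_moves(
  translation=[
    [-0.18,-0.34,0],
    [-0.37,-0.69,0],
    [-0.37,-0.69,0.3],
    [-0.37,-0.69,0.6],
    [-0.37,-0.69,1],
    [-0.37,-0.69,1],
    [-0.37,-0.69,1],
    [-0.37,-0.69,1],
    [-0.37,-0.69,1],
    [-0.37,-0.69,1],
  ],
  delta_rot=[
    [0,0,0],
    [0,0,0],
    [0,0,0],
    [0,0,0],
    [0,0,0],
    [0,0,0],
    [0,0,0],
    [0,0,0],
    [0,0,0],
    [0,0,0],
  ],
  jaw=[1,1,1,1,1,1,1,1,1,1],
)

```text
time: 7.6
tool_pos: [0.4901, 0.1208, 0.1597]
tcp_rot: [-0.047, 0.999, 0.0, 0.0]
wrist_force: [-0.3, -0.9, -0.3]
gripper_width: -0.004
```

```bash
python3 - <<'E'
from plant import manip
from h import *
s=manip.state();print(s["tool_pos"],s["wrist_force"])
for n in("wrist","scene"):
    c=manip.camera(n);np.savez(f"{n}b.npz",**c)
    f=c["frame"][:,:,::-1]
    if n=="scene": f=cv2.resize(f[120:270,250:430],None,fx=4,fy=4,interpolation=cv2.INTER_CUBIC)
    cv2.imwrite(f"pics/{n}2.png",f)
E
```

```text
[0.49014534 0.12084845 0.15974964] [-0.33437327 -0.88676605 -0.27770654]
```

View pics/wrist2.png

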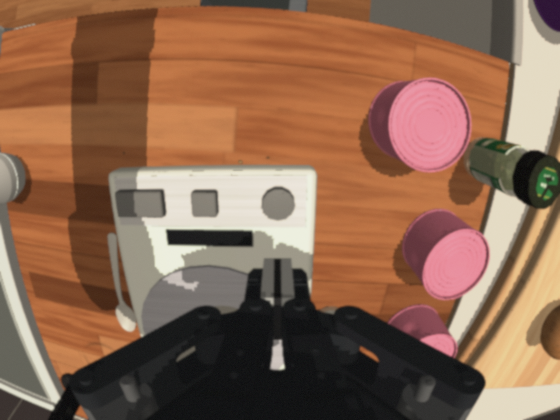

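View pics/scene2.png

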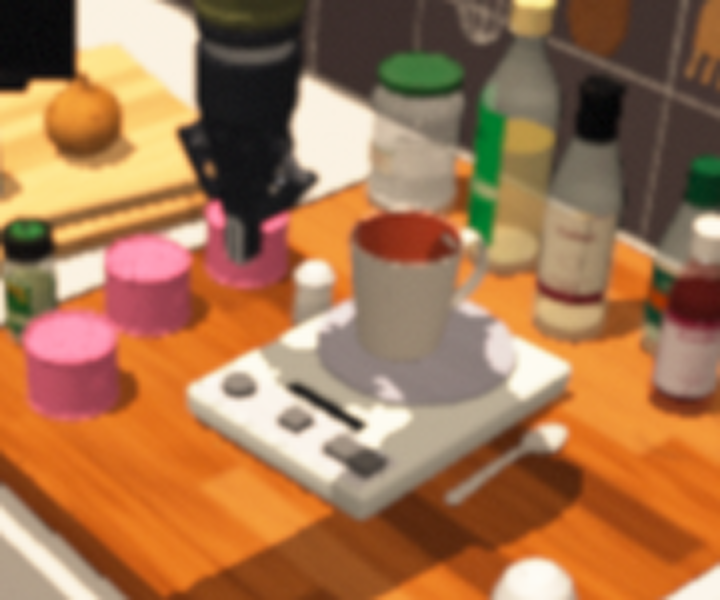

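The wrist view shows the round key at (278,203), in line with the shut fingertips at column 277. The mug is well behind the hand. I'll cross-check the keys with the wrist camera.

```bash
python3 - <<'E'
from h import *
c=dict(np.load("wristb.npz"));f=210/np.tan(np.radians(float(c["fovy"]))/2)
for n,u,v in[("power",278,203),("unit",205,203),("tare",141,203),("tip",277,262)]:
    x,y=u-c["cx"],v-c["cy"];r=np.hypot(x,y);t=r/f
    d=np.array([x/r*np.sin(t),y/r*np.sin(t),np.cos(t)])
    w=R.from_quat(c["orientation"]).as_matrix()@d;k=(.042-c["origin"][2])/w[2] if n!="tip" else c["z_map"][v,u]/d[2]
    print(n,(c["origin"]+w*k).round(4))
E
```

```text
power [0.49   0.1218 0.042 ]
unit [0.4956 0.0614 0.042 ]
tare [0.5009 0.0034 0.042 ]
tip [0.4816 0.1202 0.1596]
```

Emit:
apply_moves(
  translation=[
    [0,0,0.4],
    [0,0,0.8],
    [0,0,1],
    [0,0,1],
    [0,0,1],
    [0,0,1],
    [0,0,1],
    [0,0,1],
    [0,0,1],
    [0,0,1],
  ],
  delta_rot=[
    [0,0,0],
    [0,0,0],
    [0,0,0],
    [0,0,0],
    [0,0,0],
    [0,0,0],
    [0,0,0],
    [0,0,0],
    [0,0,0],
    [0,0,0],
  ],
  jaw=[1,1,1,1,1,1,1,1,1,1],
)

```text
time: 8.95
tool_pos: [0.4899, 0.1209, 0.0793]
tcp_rot: [-0.047, 0.999, 0.0, -0.0]
wrist_force: [-0.7, -0.5, -0.2]
gripper_width: 0.0
```

Emit:
apply_moves(
  translation=[
    [0,0,0.1],
    [0,0,0.2],
    [0,0,0.25],
    [0,0,0.29],
    [0,0,0.31],
    [0,0,0.33],
    [0,0,0.35],
    [0,0,0.36],
    [0,0,0.36],
    [0,0,0.36],
  ],
  delta_rot=[
    [0,0,0],
    [0,0,0],
    [0,0,0],
    [0,0,0],
    [0,0,0],
    [0,0,0],
    [0,0,0],
    [0,0,0],
    [0,0,0],
    [0,0,0],
  ],
  jaw=[1,1,1,1,1,1,1,1,1,1],
)

```text
time: 10.2
tool_pos: [0.4899, 0.1209, 0.0505]
tcp_rot: [-0.047, 0.999, 0.0, 0.0]
wrist_force: [-0.8, 0.2, -0.1]
gripper_width: 0.001
```

```bash
python3 - <<'E'
from plant import manip
import cv2
s=manip.state();print(s["time"],s["tool_pos"],s["wrist_force"])
c=manip.camera("scene");f=cv2.resize(c["frame"][120:270,250:430,::-1],None,fx=4,fy=4,interpolation=cv2.INTER_CUBIC)
cv2.imwrite("pics/scene3.png",f)
s=manip.state();print(s["time"],s["tool_pos"],s["wrist_force"])
E
```

```text
10.2 [0.489931   0.12087191 0.05054637] [-0.81185328  0.19638037 -0.08195549]
10.25 [0.48993534 0.12088865 0.05053611] [ 0.25698777  0.62964846 -0.27823306]
```

View pics/scene3.png

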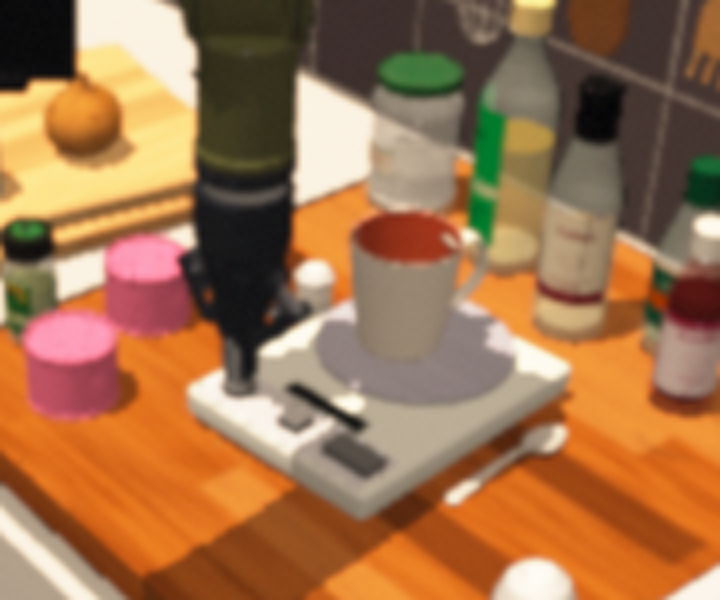

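The fingertips sit just above the round key at (240,385) with no force yet. I'll probe lightly.

Emit:
apply_moves(
  translation=[
    [0,0,0.01],
    [0,0,0.02],
    [0,0,0.03],
    [0,0,0.04],
    [0,0,0.04],
    [0,0,0.04],
    [0,0,0.04],
    [0,0,0.04],
    [0,0,0.04],
    [0,0,0.04],
  ],
  delta_rot=[
    [0,0,0],
    [0,0,0],
    [0,0,0],
    [0,0,0],
    [0,0,0],
    [0,0,0],
    [0,0,0],
    [0,0,0],
    [0,0,0],
    [0,0,0],
  ],
  jaw=[1,1,1,1,1,1,1,1,1,1],
)

```text
time: 11.5
tool_pos: [0.49, 0.1209, 0.0473]
tcp_rot: [-0.047, 0.999, 0.0, 0.0]
wrist_force: [-0.2, -0.7, 2.9]
gripper_width: 0.0
```

Emit:
apply_moves(
  translation=[
    [0,0,0],
    [0,0,0],
    [0,0,0],
    [0,0,0.02],
    [0,0,0.035],
    [0,0,0.04],
    [0,0,0.04],
    [0,0,0.04],
    [0,0,0.04],
    [0,0,0.04],
  ],
  delta_rot=[
    [0,0,0],
    [0,0,0],
    [0,0,0],
    [0,0,0],
    [0,0,0],
    [0,0,0],
    [0,0,0],
    [0,0,0],
    [0,0,0],
    [0,0,0],
  ],
  jaw=[1,1,1,1,1,1,1,1,1,1],
)

```text
time: 12.75
tool_pos: [0.49, 0.1209, 0.0441]
tcp_rot: [-0.047, 0.999, 0.0, 0.0]
wrist_force: [0.7, -0.5, 4.7]
gripper_width: 0.001
```

4.7 N corresponds to about 5.7 mm of travel, so the key is pressed. Now I'll release it and move across, staying high over the square key.

Emit:
apply_moves(
  translation=[
    [0,0,-0.1],
    [0,0,-0.3],
    [0,0,-0.5],
    [0,0,-0.5],
    [0,0,-0.5],
    [0,-0.3,-0.5],
    [0,-0.6,-0.5],
    [0,-0.75,-0.5],
    [0,-0.75,-0.5],
    [0,-0.75,-0.5],
  ],
  delta_rot=[
    [0,0,0],
    [0,0,0],
    [0,0,0],
    [0,0,0],
    [0,0,0],
    [0,0,0],
    [0,0,0],
    [0,0,0],
    [0,0,0],
    [0,0,0],
  ],
  jaw=[1,1,1,1,1,1,1,1,1,1],
)

```text
time: 14.0
tool_pos: [0.4955, 0.0625, 0.084]
tcp_rot: [-0.047, 0.999, 0.001, 0.0]
wrist_force: [-1.8, 0.4, -0.3]
gripper_width: -0.0
```

Emit:
apply_moves(
  translation=[
    [0,-0.3,0],
    [0,-0.6,0],
    [0.01,-0.755,0],
    [0.01,-0.755,0],
    [0.01,-0.755,0],
    [0.01,-0.755,0],
    [0.01,-0.755,0],
    [0.01,-0.755,0],
    [0.01,-0.755,0],
    [0.01,-0.755,0],
  ],
  delta_rot=[
    [0,0,0],
    [0,0,0],
    [0,0,0],
    [0,0,0],
    [0,0,0],
    [0,0,0],
    [0,0,0],
    [0,0,0],
    [0,0,0],
    [0,0,0],
  ],
  jaw=[1,1,1,1,1,1,1,1,1,1],
)

```text
time: 15.25
tool_pos: [0.5003, 0.0009, 0.0841]
tcp_rot: [-0.047, 0.999, 0.0, 0.0]
wrist_force: [-0.2, -1.3, -0.0]
gripper_width: -0.0
```

```bash
python3 - <<'E'
from plant import manip
import cv2
s=manip.state();print(s["time"],s["tool_pos"],s["wrist_force"])
c=manip.camera("scene");f=cv2.resize(c["frame"][120:270,250:430,::-1],None,fx=4,fy=4,interpolation=cv2.INTER_CUBIC)
cv2.imwrite("pics/scene4.png",f)
E
```

```text
15.25 [0.50033615 0.00090093 0.0840987 ] [-0.20365242 -1.34956915 -0.03264585]
```

View pics/scene4.png

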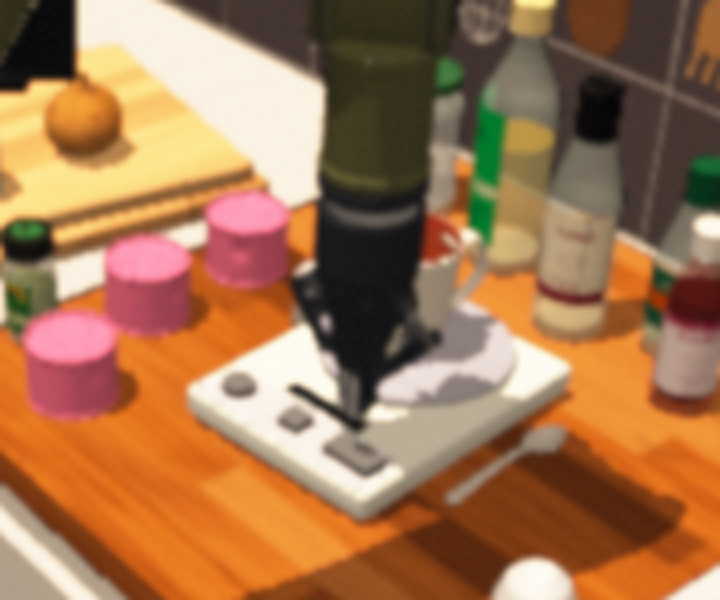

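The fingertips are above the bar key at (355,450). The round key at (240,383) is up again. I'll lower and probe the same way.

Emit:
apply_moves(
  translation=[
    [0,0,0.2],
    [0,0,0.35],
    [0,0,0.4],
    [0,0,0.42],
    [0,0,0.44],
    [0,0,0.46],
    [0,0,0.46],
    [0,0,0.46],
    [0,0,0.46],
    [0,0,0.46],
  ],
  delta_rot=[
    [0,0,0],
    [0,0,0],
    [0,0,0],
    [0,0,0],
    [0,0,0],
    [0,0,0],
    [0,0,0],
    [0,0,0],
    [0,0,0],
    [0,0,0],
  ],
  jaw=[1,1,1,1,1,1,1,1,1,1],
)

```text
time: 16.55
tool_pos: [0.5004, 0.0009, 0.0474]
tcp_rot: [-0.047, 0.999, 0.0, 0.0]
wrist_force: [-1.6, 1.1, 2.8]
gripper_width: -0.002
```

Emit:
apply_moves(
  translation=[
    [0,0,0],
    [0,0,0],
    [0,0,0],
    [0,0,0.02],
    [0,0,0.035],
    [0,0,0.04],
    [0,0,0.04],
    [0,0,0.04],
    [0,0,0.04],
    [0,0,0.04],
  ],
  delta_rot=[
    [0,0,0],
    [0,0,0],
    [0,0,0],
    [0,0,0],
    [0,0,0],
    [0,0,0],
    [0,0,0],
    [0,0,0],
    [0,0,0],
    [0,0,0],
  ],
  jaw=[1,1,1,1,1,1,1,1,1,1],
)

```text
time: 17.8
tool_pos: [0.5003, 0.0009, 0.0441]
tcp_rot: [-0.047, 0.999, 0.0, 0.0]
wrist_force: [0.1, 1.1, 5.1]
gripper_width: -0.003
```

Pressed at 5.1 N, about 6 mm. Now retreating upward and to the left.

Emit:
apply_moves(
  translation=[
    [0,0,-0.1],
    [0,0,-0.4],
    [0,0,-0.7],
    [0,0,-1],
    [0,0,-1],
    [0,0,-1],
    [0,0,-1],
    [0,0,-1],
    [0,0,-1],
    [0,0,-1],
  ],
  delta_rot=[
    [0,0,0],
    [0,0,0],
    [0,0,0],
    [0,0,0],
    [0,0,0],
    [0,0,0],
    [0,0,0],
    [0,0,0],
    [0,0,0],
    [0,0,0],
  ],
  jaw=[1,1,1,1,1,1,1,1,1,1],
)

```text
time: 19.05
tool_pos: [0.5002, 0.0009, 0.1239]
tcp_rot: [-0.047, 0.999, 0.0, -0.0]
wrist_force: [0.5, -0.3, 0.2]
gripper_width: -0.005
```

Emit:
apply_moves(
  translation=[
    [0,0.25,-0.3],
    [0,0.5,-0.6],
    [0,0.75,-1],
    [0,0.75,-1],
    [0,0.75,-1],
    [0,0.75,-1],
    [0,0.75,-1],
    [0,0.75,-1],
    [0,0.75,-1],
    [0,0.75,-1],
  ],
  delta_rot=[
    [0,0,0],
    [0,0,0],
    [0,0,0],
    [0,0,0],
    [0,0,0],
    [0,0,0],
    [0,0,0],
    [0,0,0],
    [0,0,0],
    [0,0,0],
  ],
  jaw=[1,1,1,1,1,1,1,1,1,1],
)

```text
time: 20.3
tool_pos: [0.4947, 0.0606, 0.204]
tcp_rot: [-0.047, 0.999, 0.0, -0.0]
wrist_force: [0.6, 0.3, 0.9]
gripper_width: -0.001
```

Emit:
apply_moves(
  translation=[
    [0.1,0.3,-0.2],
    [0.2,0.6,-0.4],
    [0.3,1,-0.6],
    [0.3,1,-0.6],
    [0.3,1,-0.6],
    [0.3,1,-0.6],
    [0.3,1,-0.6],
    [0.3,1,-0.6],
    [0.3,1,-0.6],
    [0.3,1,-0.6],
  ],
  delta_rot=[
    [0,0,0],
    [0,0,0],
    [0,0,0],
    [0,0,0],
    [0,0,0],
    [0,0,0],
    [0,0,0],
    [0,0,0],
    [0,0,0],
    [0,0,0],
  ],
  jaw=[1,1,1,1,1,1,1,1,1,1],
)

```text
time: 21.55
tool_pos: [0.4634, 0.138, 0.2521]
tcp_rot: [-0.047, 0.999, 0.0, -0.0]
wrist_force: [-1.1, -0.6, -0.3]
gripper_width: 0.004
```

```bash
python3 - <<'E'
from plant import manip
from h import *
s=manip.state();print(s["time"],s["tool_pos"],s["wrist_force"],abs(s["joint_velocities"]).max())
c=manip.camera("scene");cv2.imwrite("pics/scene5.png",c["frame"][:,:,::-1])
a=np.load("scene.npz")["frame"].astype(int);
t=manip.camera("top");cv2.imwrite("pics/top5.png",t["frame"][:,:,::-1])
E
```

```text
21.55 [0.46338509 0.13797418 0.25205874] [-1.07925682 -0.5910355  -0.29065315] 0.0011033825110952423
```

View pics/scene5.png

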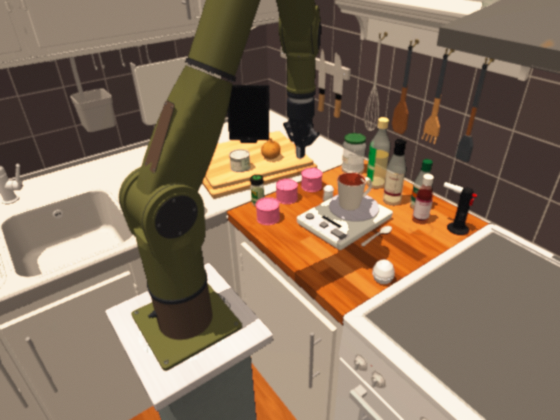

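View pics/top5.png

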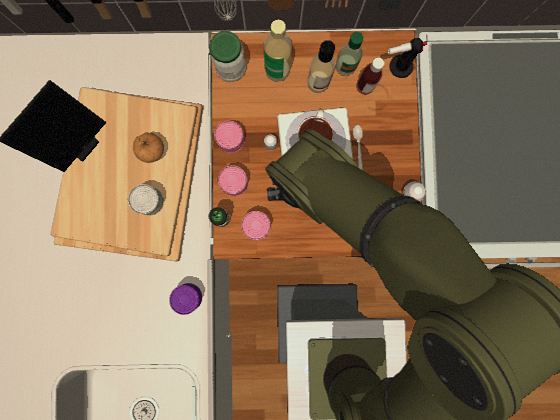

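The hand is about 21 cm above the scale. The mug, shaker, teaspoon, pepper jar, timer, onion and tin all appear at their starting pixels, and all three keys are up.

```bash
python3 -c "
from plant import manip
print(manip.finish_job())"
```

```text
the job is handed in; nothing more can be done
None
```

I pressed the round key, let it spring back up, then pressed the bar key the same way. I handed the job in at about 22 s of the 45 s allowed; it reported no verdict.

- **Presses:** Each key was held down for about half a second with the fingertips shut. I had first rested on each one at about 3 mm of travel for around a second to check contact. The round key read 4.7 N (about 5.7 mm of travel) and the bar key 5.1 N (about 6 mm). Both are past the 4 mm threshold, short of the 7 mm stop and far below the 20 N limit. The travel figures come from wrist force and tool height; the key joints can't be read directly.
- **Square key:** I crossed over it with the fingertips about 34 mm above its top, so it was not touched.
- **Final state:** The hand ended about 21 cm above the round key and farther than that from the bar key. Wrist force was back to noise level, so nothing was being touched. In the last pictures the mug, teaspoon, shaker, timer, pepper jar, onion and tin showed no visible shift from the start, judged by eye. The arm partly hid the mug, teaspoon and timer from above.
- **Disagreement between cameras:** The scene camera placed the keys about 5 mm off the top view in y. The wrist camera fell between the two for the round key but about 1 mm beyond the top view for the bar key. I aimed near the middle of the estimates, well inside both key faces.

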